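Set the dial of a clay-cutting stop gauge, slack taken up

TASK

Lift the red paddle handle to free the catch and swing the clear dust cover of the gauge fully open. Then turn the dial wheel clockwise (seen from above) until its yellow line is about an eighth of a turn past the red arrow, and come back anticlockwise to the arrow, without dropping below it, so that the slack in the drive is taken up. Leave the cover open, the line on the arrow, and the bowls, clay block, mould frame and tools where they are.

Things in the scene. Friction and masses are not known exactly. Their poses are not given: they have to be found in the camera images.
- gauge: stop gauge fixed to the bench: green housing 190 x 190 mm, flat deck 60 mm above the bench; on its +y side a low rail (26 mm high, to 255 mm from the centre) with a brass stop block up to 77 mm high. Origin: centre of the underside. -x is its front (paddle side), +x the hinge side, +y to the rail; turned up to 0.3 rad
- cover (a joint): hinge angle of the clear dust cover, a hood 190 x 190 x 64 mm on the deck (top 124 mm above the bench), 0.45 kg: 0 shut, 1.75 rad fully open at its stop, front edge going up. A hidden pawl latches it at 0. Beyond about 1.1 rad its weight tips it on to the open stop, where it stays; below that it falls shut. Fully open, it lies beyond the hinge line, clear of the wheel
- cover_hinge (a point): middle of the cover's hinge line, which runs along the gauge's y at the far upper edge of the housing, 60 mm above the bench and 95 mm behind the gauge's centre
- paddle (a joint): angle of the paddle handle relative to the cover: 0 at rest (sprung), 0.6 rad lifted to its stop. From about 0.25 rad the pawl is withdrawn and the cover is free; the sprung handle needs about 2 N. Lifting on from its stop raises the cover
- paddle_grip (a point): middle of the paddle handle's round bar: 12 mm thick, 108 mm long along the gauge's y (90 mm free between its side arms), level, 105 mm above the bench, 155 mm in front of the gauge's centre, 254 mm from the cover hinge. It stands 54 mm clear of the cover's front; its pivot is at the cover's front, 58 mm from the bar, at the same height. Nothing lies under it
- wheel: dial wheel on the deck under the cover, turning about the vertical through the gauge's centre: black disc 124 mm across, top 78 mm above the bench, with an upright grip bar across its middle, 80 mm long, 16 mm wide, from the disc's top to 116 mm above the bench. Origin on the axis at 60 mm height; the bar lies along the wheel's x, the yellow line on its -x side. It stays where it is left
- wheel_grip (a point): centre of the grip bar on the wheel's axis, 104 mm above the bench: the height to grip it. The wheel drives the stop through a gear with slack: 0.4 rad of the wheel's turning is free (about 0.08 N m); beyond that it drives the stop (about 0.33 N m in all)
- dial_line (a point): outer end of the yellow line on the wheel, 60 mm from the axis, 78 mm above the bench. At the start it is 0.9 to 2.1 rad short of the arrow (turn clockwise to approach), somewhere in the slack; the wheel can turn about 1.6 rad past the arrow
- arrow (a point): tip of the red arrow on the deck, 64 mm in front of the wheel's axis, 61 mm above the bench: the mark
- stop (a joint): position along the rail of the brass stop that the wheel drives, 15 mm per rad, growing outwards (gauge +y) as the wheel turns clockwise: 0 where it must end, reached when the line is on the arrow with the slack taken up anticlockwise (with the slack the other way it stands at about -0.006 m)
- mould_frame: bystander: open-topped aluminium mould frame with a floor, 100 x 70 x 45 mm beside the gauge's right side; origin under its centre
- clay_block: bystander: red clay block 110 x 70 x 50 mm; origin under its centre
- clay_bowl: bystander: steel bowl 130 mm across, 60 mm high; origin under its centre
- slip_bowl: bystander: terracotta bowl 100 mm across, 50 mm high; origin under its centre
- modelling_spatula: bystander: spatula 190 mm long, lying flat near the robot
- brush: bystander: brush 180 mm long, lying flat near the robot

How it is judged:
By the outcome, as a careful person would: the job done as asked, in the order asked, and still so for the second after the job is handed in, with the robot touching nothing.
It also fails if it takes over 67 s, if anything falls off the work surface, if the arm or the gripper's body presses on something with over 40 N, if the wrist force passes 120 N, or if a joint passes its speed limit or range.

ROBOT

A 6-joint arm with a two-finger parallel gripper is mounted at the origin on the work surface. World frame = base frame: x ahead of the robot, y to its left, z up, the work surface at z = 0. Lengths are in m, angles in rad, forces in N, time in s.
With the tool pointing down it reaches from about 0.25 to 0.725 m from the base axis. Payload 9.7 kg.
Tool frame: the origin (TCP) lies at the very end of the fingers, on their centre line; the grasp point (between the pads) lies grasp_offset behind it (grasp_offset is the distance from the TCP to the grasp point, in m); z points along the fingers, y is the line along which they close (so a half turn about z gives the same grasp; the last joint's range is limited). The gripper opens to 85 mm and grips with 20 to 120 N. Pads are 22 mm wide; open, the fingers measure 114 mm over their backs; the gripper's body (76 mm by 85 mm) begins 54 mm behind the grasp point. The pads swing forward as they close: fully open they stand 13 mm farther back than shut.
Start: joints at [-1.179, 0.087, 0.176, 1.66, 0, 1.571], TCP at [0.21, -0.508, 0.197] pointing down, gripper open.
Joint ranges: [-3.13, 3.13], [-0.85, 1.81], [-1.15, 1.24], [-2.2, 2.28], [-1.44, 1.52], [-3.14, 3.14]. Speed limits (rad/s): [2.22, 2.22, 2.57, 3.14, 3.14, 3.14].

INTERFACE

Orientations are given as a unit quaternion [w, x, y, z].
In Python, from bench import observe, capture, calibration, sign_off, grasp_offset gives the robot as it stands.
- The arm moves only by the tool jog_arm, never from a script. Its argument "moves" is a list of rows, each an object with "xyz": the shift along the tool's x, y, z normalised to -1 to 1, where 1 is 20 mm, a list of three; "turn": the turn about the tool's z normalised to -1 to 1, where 1 is 2 rad; "jaw": the opening, from 0 (shut) to 1 (fully open). In form: [{"xyz": [x, y, z], "turn": turn, "jaw": jaw}, ...]. A call has 1 to 10 rows; each row shifts and turns the commanded pose from where the row before left it, along the tool's axes as they then stand; what a row does not reach is not made up. A row lasts 1/10 s, in which the tool goes at most 50 mm and 8.59 degrees, less where a joint would pass 70% of its speed; a pose out of reach is approached as far as the arm can. A call with a number of a shift or a turn outside -1 to 1 is refused whole. A call with a gripper value outside its range is refused whole. The fingers move at their own pace and stop on an object; "grip_force" is the grip in N (left out, the last holds). Time passes only in rows, so rows that do not move let the fingers close. It gives the time, the measured TCP pose, the force, the opening and the grip force at its end, in the units of the state.
- observe(): the state, without advancing time (a new reading comes with each control period).
- capture(name): name is "side" or "top"; returns the picture (480x640x3 uint8, blue, green, red); there is no depth.
- calibration(name): a dict with "camera_matrix" (3x3 intrinsics, pixels), "R" (3x3) and "t" (3): a world point X has camera coordinates R X + t. Camera axes: x right, y down, z forward; pixel columns grow to the right and rows downward; lengths in m; the calibration is good to about 2 mm. A picture is of the moment at which its call begins. calibration takes no time and is no camera call.
- sign_off(): hands the job in; it is judged then, once.
The state is a dict: "t": time; "joint_positions": joint angles; "joint_velocities": joint speeds; "tau": joint torques, N m; "ee_pos": TCP position; "eef_rot": TCP orientation; "ft_force": force on the tool from outside, world axes, zero at the start; "ft_torque": the same for the moment, N m; "width": finger opening in m; "finger_force": force on a finger pad.
Only numpy, scipy, OpenCV 4.12 (cv2) and the standard library are available. Lean on these libraries where they do the work, as an engineer would, in place of code of your own. Each camera call takes 0.05 s, during which the arm holds its last target. There are 200 camera calls.

## Working session

There is one attempt and no reset: what is moved stays moved. The work goes in short steps, Python scripts to look and compute and a tool call to move; the robot and the scene stay as the last step left them, time stands still between calls to the robot, and variables do not carry over. Pictures are saved under pics/ and viewed, at most 13 in all, crops included, and the job is handed in when it is done.

Besides the shell and the picture viewer there is one more tool, called after "Call:" by a JSON object that holds its "method" and its "body", one argument or row to a line. jog_arm: Moves the arm, as the interface text tells. Scaled input: -1 to 1 covers 20 mm each way for a shift and 2 rad each way for a turn. Its arguments: {"type":"object","properties":{"moves":{"type":"array"},"grip_force":{"type":"number"}},"required":["moves"]}

```bash
mkdir -p pics
python3 - <<'E'
from bench import *
import cv2, numpy as np
np.set_printoptions(precision=4,suppress=True)
for n in("top","side"):
    cv2.imwrite(f"pics/{n}0.png",capture(n)); c=calibration(n); print(n,c)
print(grasp_offset, observe())
E
```

```text
top {'camera_matrix': array([[507.4349,   0.    , 326.3975],
       [  0.    , 507.4349, 242.4917],
       [  0.    ,   0.    ,   1.    ]]), 'R': array([[ 0.0222, -0.9996, -0.0178],
       [-0.9974, -0.0209, -0.0684],
       [ 0.068 ,  0.0193, -0.9975]]), 't': array([-0.0171,  0.5485,  1.2519])}
side {'camera_matrix': array([[519.9852,   0.    , 320.387 ],
       [  0.    , 519.9852, 238.0746],
       [  0.    ,   0.    ,   1.    ]]), 'R': array([[-0.8558, -0.517 , -0.0188],
       [-0.2754,  0.486 , -0.8294],
       [ 0.438 , -0.7046, -0.5583]]), 't': array([0.4504, 0.243 , 1.1416])}
0.0187 {'t': 0.1, 'joint_positions': array([-1.179 ,  0.0874,  0.1752,  1.6598,  0.    ,  1.5708]), 'joint_velocities': array([ 0.0015, -0.0011, -0.0007, -0.0002,  0.0019, -0.0014]), 'tau': array([  0.0018, -52.1561,  46.5653,   0.016 ,   0.    ,  -0.    ]), 'ee_pos': array([ 0.2099, -0.5081,  0.1964]), 'eef_rot': array([-0.0006,  0.9809,  0.1946, -0.0001]), 'ft_force': array([-0.3476, -0.2709, -0.4518]), 'ft_torque': array([0.0336, 0.0243, 0.0358]), 'finger_force': 0.0, 'width': 0.08555465972598439}
```

View pics/top0.png

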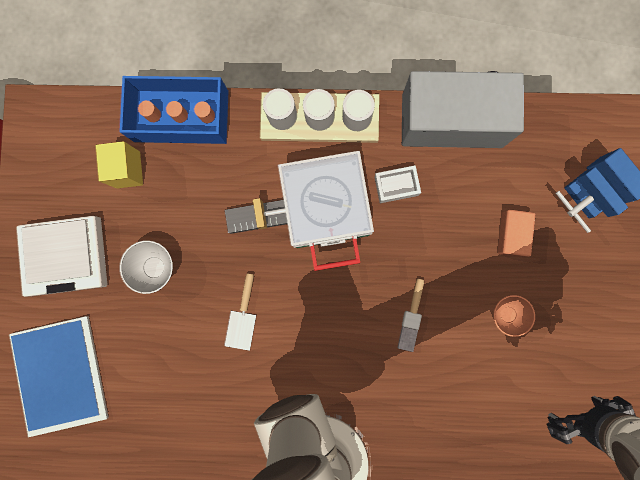

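View pics/side0.png

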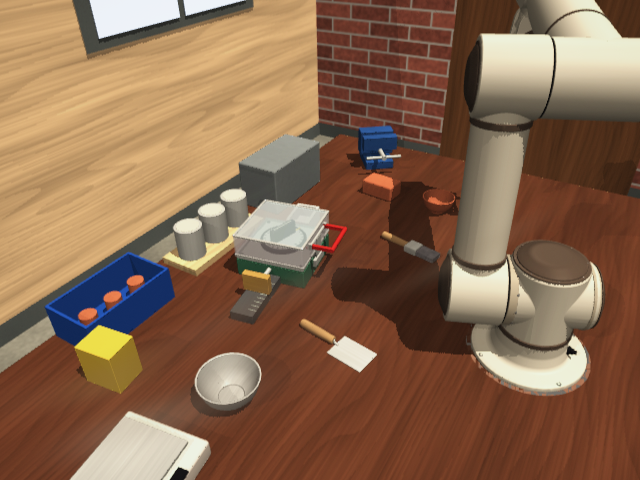

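The top view shows the gauge around (326,200), its paddle bar around (336,267) and the stop rail to its left (gauge +y). I'll enlarge this area.

Run:
```python
import cv2, numpy as np
a=cv2.imread("pics/top0.png")[140:280,220:400]
cv2.imwrite("pics/c1.png",cv2.resize(a,None,fx=4.2,fy=4.2,interpolation=cv2.INTER_CUBIC))
```

```text
(no output)
```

View pics/c1.png

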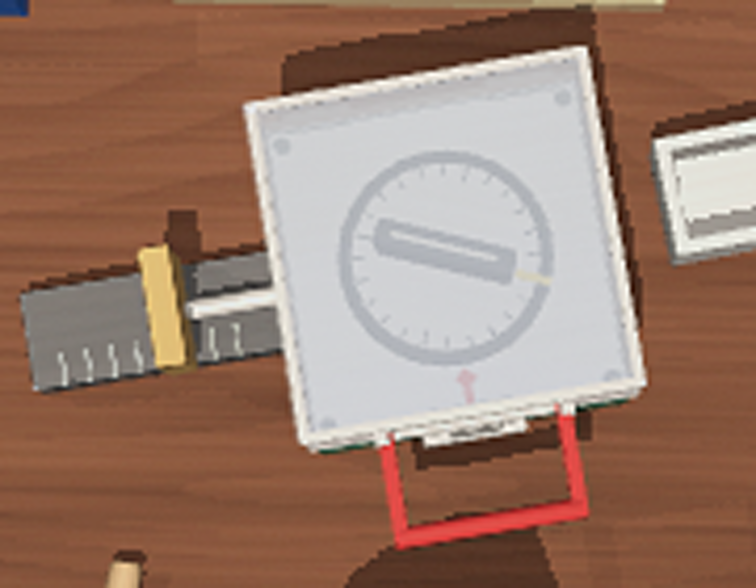

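The crop shows the cover's top corners at about (247,104), (586,48), (643,385) and (304,448). The bar runs from (403,542) to (585,512). The wheel is centred at (446,258), the line's end is at (551,281) and the arrow's tip is at (466,372).

```bash
cat > h.py <<'E'
import numpy as np, cv2
from bench import *
np.set_printoptions(precision=4,suppress=True)
def ray(n,p,z):
    c=calibration(n); R,t=np.array(c["R"]),np.array(c["t"]); C=-R.T@t
    d=R.T@np.linalg.inv(c["camera_matrix"])@[p[0],p[1],1]
    return C+d*(z-C[2])/d[2]
def proj(n,X):
    c=calibration(n); q=np.array(c["camera_matrix"])@(np.array(c["R"])@X+c["t"]); return q[:2]/q[2]
E
python3 - <<'E'
from h import *
f=lambda u,v,z: ray("top",(220+(u+.5)/4.2-.5,140+(v+.5)/4.2-.5),z)
C=[f(*p,.124) for p in((247,104),(586,48),(643,385),(304,448))]
print("cover",np.array(C),np.mean(C,0)); 
for i in range(4): print(np.linalg.norm(C[i]-C[(i+1)%4]))
y1=np.arctan2(*(C[0]+C[1]-C[2]-C[3])[1::-1]); d=C[0]+C[3]-C[1]-C[2]; y2=np.arctan2(-d[0],d[1])
B=[f(*p,.108) for p in((403,540),(585,510))]; b=B[0]-B[1]; print("bar",B,np.linalg.norm(b),np.arctan2(-b[0],b[1]),"yaw",y1,y2)
w=f(446,258,.078); l=f(551,281,.078); a=f(466,372,.061)
print(w,l,a,np.linalg.norm(l-w),np.linalg.norm((a-w)[:2]))
L=np.arctan2(*(l-w)[1::-1]);A=np.arctan2(*(a-w)[1::-1]);print("line",L,"arrow",A,"cw to go",(L-A)%(2*np.pi))
m=(B[0]+B[1])/2; print("bar mid",m,"dist",np.linalg.norm((m-w)[:2]), "dir",np.arctan2(*(w-m)[1::-1]))
E
```

```text
cover [[ 0.7211  0.1082  0.124 ]
 [ 0.7559 -0.0786  0.124 ]
 [ 0.5695 -0.113   0.124 ]
 [ 0.5311  0.0715  0.124 ]] [ 0.6444 -0.003   0.124 ]
0.1900242115043481
0.1894968978475496
0.18851416706998528
0.19348901628894413
bar [array([0.4823, 0.0168, 0.108 ]), array([ 0.5011, -0.0833,  0.108 ])] 0.1018609123954034 0.184995783093047 yaw 0.18680232577726735 0.19447700568067128
[ 0.6443 -0.0028  0.078 ] [ 0.6322 -0.063   0.078 ] [ 0.5808 -0.0154  0.061 ] 0.06139371275863504 0.0647769651298532
line -1.7684681640854478 arrow -2.9451922543147453 cw to go 1.1767240902292975
bar mid [ 0.4917 -0.0332  0.108 ] dist 0.15561382391754858 dir 0.19708945292406732
```

Call:
{"method": "jog_arm", "body": {
  "moves": [
    {"xyz": [0.5,-0.37,0],"turn": 0,"jaw": 1},
    {"xyz": [1,-0.75,0],"turn": 0,"jaw": 1},
    {"xyz": [1,-0.75,0],"turn": 0,"jaw": 1},
    {"xyz": [1,-0.75,0],"turn": 0,"jaw": 1},
    {"xyz": [1,-0.75,0],"turn": 0,"jaw": 1},
    {"xyz": [1,-0.75,0],"turn": 0,"jaw": 1},
    {"xyz": [1,-0.75,0],"turn": 0,"jaw": 1},
    {"xyz": [1,-0.75,0],"turn": 0,"jaw": 1},
    {"xyz": [1,-0.75,0],"turn": 0,"jaw": 1},
    {"xyz": [1,-0.75,0],"turn": 0,"jaw": 1}
  ],
  "grip_force": 25
}}

```text
t: 1.1
ee_pos: [0.3316, -0.3025, 0.197]
eef_rot: [-0.0, 0.981, 0.195, 0.0]
ft_force: [-0.4, -0.4, 0.4]
width: 0.0852
finger_force: 0.0
```

Call:
{"method": "jog_arm", "body": {
  "moves": [
    {"xyz": [1,-0.75,0],"turn": 0,"jaw": 1},
    {"xyz": [1,-0.75,0],"turn": 0,"jaw": 1},
    {"xyz": [1,-0.75,0],"turn": 0,"jaw": 1},
    {"xyz": [1,-0.75,0],"turn": 0,"jaw": 1},
    {"xyz": [1,-0.75,0],"turn": 0,"jaw": 1},
    {"xyz": [1,-0.75,0],"turn": 0,"jaw": 1},
    {"xyz": [1,-0.75,0],"turn": 0,"jaw": 1},
    {"xyz": [1,-0.75,0],"turn": 0,"jaw": 1},
    {"xyz": [1,-0.75,0],"turn": 0,"jaw": 1},
    {"xyz": [1,-0.75,0],"turn": 0,"jaw": 1}
  ]
}}

```text
t: 2.1
ee_pos: [0.4588, -0.0875, 0.197]
eef_rot: [-0.0, 0.981, 0.195, -0.0]
ft_force: [-0.0, 0.2, 0.5]
width: 0.0852
finger_force: 0.0
```

Call:
{"method": "jog_arm", "body": {
  "moves": [
    {"xyz": [0,0,0],"turn": -0.07,"jaw": 1},
    {"xyz": [0,0,0],"turn": -0.07,"jaw": 1},
    {"xyz": [0,0,0],"turn": -0.07,"jaw": 1},
    {"xyz": [0,0,0],"turn": -0.07,"jaw": 1},
    {"xyz": [0,0,0],"turn": -0.07,"jaw": 1},
    {"xyz": [0,0,0],"turn": -0.07,"jaw": 1},
    {"xyz": [0,0,0],"turn": -0.07,"jaw": 1},
    {"xyz": [0,0,0],"turn": -0.07,"jaw": 1},
    {"xyz": [0,0,0],"turn": -0.07,"jaw": 1},
    {"xyz": [0,0,0],"turn": -0.055,"jaw": 1}
  ]
}}

```text
t: 3.1
ee_pos: [0.4584, -0.0885, 0.197]
eef_rot: [-0.0, 0.634, 0.773, 0.0]
ft_force: [0.3, 0.5, -0.0]
width: 0.0853
finger_force: 0.0
```

Call:
{"method": "jog_arm", "body": {
  "moves": [
    {"xyz": [0.81,0.73,0],"turn": 0,"jaw": 0.5},
    {"xyz": [0.81,0.73,0],"turn": 0,"jaw": 0.5},
    {"xyz": [0.81,0.73,0],"turn": 0,"jaw": 0.5},
    {"xyz": [0,0,0.5],"turn": 0,"jaw": 0.5},
    {"xyz": [0,0,0.5],"turn": 0,"jaw": 0.5},
    {"xyz": [0,0,0.5],"turn": 0,"jaw": 0.5},
    {"xyz": [0,0,0.5],"turn": 0,"jaw": 0.5}
  ]
}}

```text
t: 3.8
ee_pos: [0.492, -0.0335, 0.156]
eef_rot: [-0.0, 0.637, 0.771, -0.0]
ft_force: [0.3, -1.0, -0.5]
width: 0.0425
finger_force: 0.0
```

Run:
```python
from h import *
o=observe(); print(o['ee_pos'],o['width'],o['joint_positions'])
a=capture("top")[180:300,270:400]; b=capture("side")[160:300,230:380]
f=lambda i:cv2.resize(i,(400,400*i.shape[0]//i.shape[1]),interpolation=cv2.INTER_CUBIC)
a,b=f(a),f(b); h=min(len(a),len(b)); cv2.imwrite("pics/c2.png",np.hstack([a[:h],b[:h]]))
```

```text
[ 0.492  -0.0335  0.156 ] 0.04245062450953687 [-0.068  -0.0598 -0.052   1.5791 -0.      1.3125]
```

View pics/c2.png

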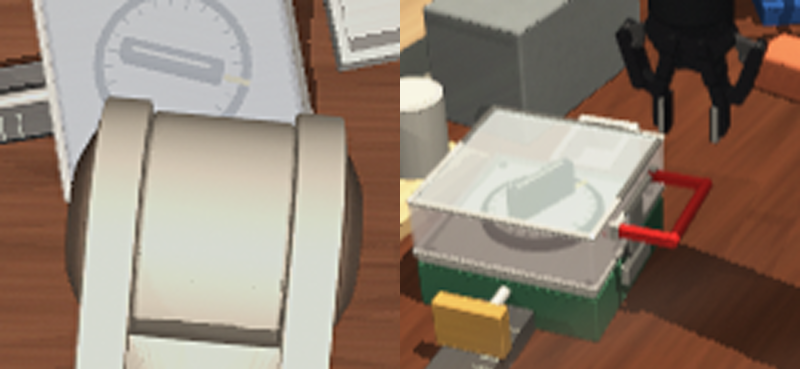

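The side view shows the open fingers, at (662,128) and (715,138), straddling the line above the red bar, which runs from (675,240) to (708,185). I'll go down and grip.

Call:
{"method": "jog_arm", "body": {
  "moves": [
    {"xyz": [0,0,0.7],"turn": 0,"jaw": 0.5},
    {"xyz": [0,0,0.7],"turn": 0,"jaw": 0.5},
    {"xyz": [0,0,0.7],"turn": 0,"jaw": 0.5},
    {"xyz": [0,0,0.7],"turn": 0,"jaw": 0.5},
    {"xyz": [0,0,0.7],"turn": 0,"jaw": 0.5},
    {"xyz": [0,0,0],"turn": 0,"jaw": 0.5}
  ]
}}

```text
t: 4.5
ee_pos: [0.4914, -0.033, 0.0846]
eef_rot: [-0.001, 0.636, 0.771, -0.001]
ft_force: [-0.3, -0.1, -0.8]
width: 0.0428
finger_force: 0.0
```

Call:
{"method": "jog_arm", "body": {
  "moves": [
    {"xyz": [0,0,0],"turn": 0,"jaw": 0.3},
    {"xyz": [0,0,0],"turn": 0,"jaw": 0.2},
    {"xyz": [0,0,0],"turn": 0,"jaw": 0.1},
    {"xyz": [0,0,0],"turn": 0,"jaw": 0},
    {"xyz": [0,0,0],"turn": 0,"jaw": 0},
    {"xyz": [0,0,0],"turn": 0,"jaw": 0}
  ],
  "grip_force": 25
}}

```text
t: 5.1
ee_pos: [0.4927, -0.0331, 0.0872]
eef_rot: [0.0, 0.636, 0.771, 0.0]
ft_force: [0.3, -0.5, -0.6]
width: 0.0001
finger_force: 0.0
```

The fingers closed on nothing, so I'll look.

Run:
```python
from h import *
o=observe(); print(o['ee_pos'],o['width'])
b=capture("side"); cv2.imwrite("pics/s3.png",b)
cv2.imwrite("pics/c3.png",cv2.resize(b[170:290,260:400],None,fx=5,fy=5,interpolation=cv2.INTER_CUBIC))
for X in([.4922,-.0323,.105],[.4922-.0102,-.0323+.053,.105],[.4922+.0102,-.0323-.053,.105],o['ee_pos']): print((proj("side",np.array(X))-[260,170])*5)
```

```text
[ 0.4927 -0.0331  0.0872] 7.879440299237678e-05
[388.4032 349.5182]
[353.2834 407.8632]
[421.3684 294.7523]
[388.4151 377.1705]
```

View pics/c3.png

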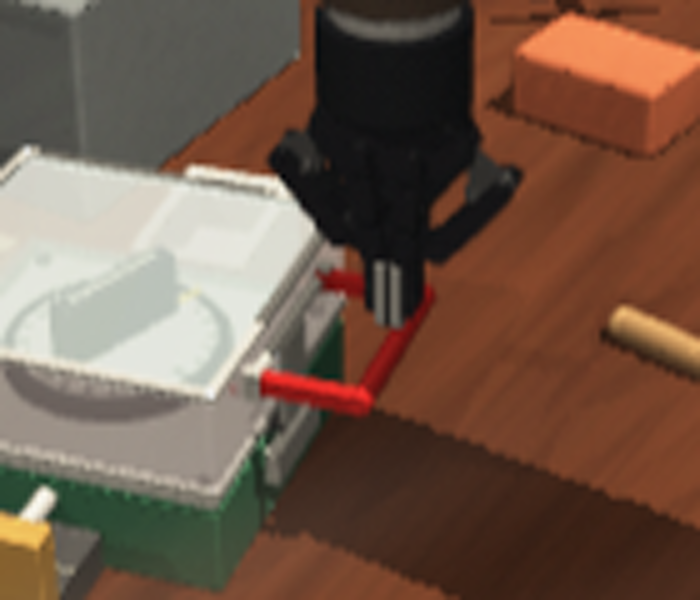

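Run:
```python
from h import *
p=(260+390/5,170+327/5)
for z in(.087,.098,.108,.111): print(z,ray("side",p,z))
print("c2 TCP",proj("side",np.array([.492,-.0335,.156])),"seen mid 338.2,211")
# stop block/cover check of side calibration: cover top corners
for X in([.5311,.0715,.124],[.5695,-.113,.124],[.7211,.1082,.124]): print((proj("side",np.array(X))-[260,170])*5)
```

```text
0.087 [ 0.515  -0.0742  0.087 ]
0.098 [ 0.5068 -0.0598  0.098 ]
0.108 [ 0.4995 -0.0467  0.108 ]
0.111 [ 0.4972 -0.0428  0.111 ]
c2 TCP [337.9843 222.7275] seen mid 338.2,211
[212.0631 399.6823]
[337.4872 207.5035]
[-143.8144  328.731 ]
```

The shut fingertips show at crop (390,325), about 30 mm above where the TCP reading puts them. That is just above the bar, whose middle is at (397,347). The bar itself matches the top-view measurement, so the fingers closed above it. I'll reopen, go about 30 mm lower and try again.

Call:
{"method": "jog_arm", "body": {
  "moves": [
    {"xyz": [0,0,0],"turn": 0,"jaw": 0.5},
    {"xyz": [0,0,0],"turn": 0,"jaw": 0.5},
    {"xyz": [0,0,0],"turn": 0,"jaw": 0.5},
    {"xyz": [0,0,0],"turn": 0,"jaw": 0.5},
    {"xyz": [0,0,0.5],"turn": 0,"jaw": 0.5},
    {"xyz": [0,0,0.5],"turn": 0,"jaw": 0.5},
    {"xyz": [0,0,0.5],"turn": 0,"jaw": 0.5}
  ]
}}

```text
t: 5.85
ee_pos: [0.4923, -0.0331, 0.0557]
eef_rot: [-0.0, 0.636, 0.771, -0.0]
ft_force: [0.5, 0.1, 0.5]
width: 0.0426
finger_force: 0.0
```

Call:
{"method": "jog_arm", "body": {
  "moves": [
    {"xyz": [0,0,0],"turn": 0,"jaw": 0.3},
    {"xyz": [0,0,0],"turn": 0,"jaw": 0.2},
    {"xyz": [0,0,0],"turn": 0,"jaw": 0.1},
    {"xyz": [0,0,0],"turn": 0,"jaw": 0},
    {"xyz": [0,0,0],"turn": 0,"jaw": 0},
    {"xyz": [0,0,0],"turn": 0,"jaw": 0}
  ],
  "grip_force": 25
}}

```text
t: 6.45
ee_pos: [0.4926, -0.0331, 0.0572]
eef_rot: [0.0, 0.636, 0.771, 0.0]
ft_force: [-2.2, -0.1, -1.1]
width: 0.0107
finger_force: 25.2
```

Run:
```python
from h import *
o=observe(); print(o['ee_pos'],o['width'],o['finger_force'],o['ft_force'])
b=capture("side")
cv2.imwrite("pics/c4.png",cv2.resize(b[170:290,260:400],None,fx=5,fy=5,interpolation=cv2.INTER_CUBIC))
```

```text
[ 0.4926 -0.0331  0.0572] 0.010734119986543503 25.218503773212433 [-2.1857 -0.0976 -1.0594]
```

View pics/c4.png

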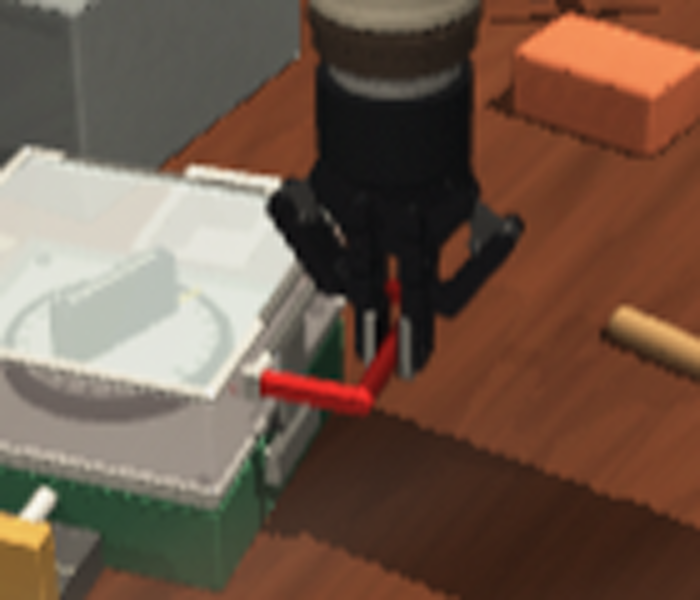

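The fingers now straddle and hold the bar: width 11 mm, tips at crop (410,372). The TCP reading therefore stands about 30 mm below the true tip height, and I'll allow for that later. Now I'll lift along the arc about the hinge, r = 253 mm.

Call:
{"method": "jog_arm", "body": {
  "moves": [
    {"xyz": [0,0.16,-0.74],"turn": 0,"jaw": 0},
    {"xyz": [0,0.2,-0.73],"turn": 0,"jaw": 0},
    {"xyz": [0,0.25,-0.72],"turn": 0,"jaw": 0},
    {"xyz": [0,0.29,-0.7],"turn": 0,"jaw": 0},
    {"xyz": [0,0.33,-0.68],"turn": 0,"jaw": 0}
  ]
}}

```text
t: 7.0
ee_pos: [0.5156, -0.0287, 0.1287]
eef_rot: [-0.001, 0.637, 0.771, -0.001]
ft_force: [-7.5, -1.5, -0.6]
width: 0.0109
finger_force: 25.0
```

Call:
{"method": "jog_arm", "body": {
  "moves": [
    {"xyz": [0,0.37,-0.66],"turn": 0,"jaw": 0},
    {"xyz": [0,0.41,-0.64],"turn": 0,"jaw": 0},
    {"xyz": [0,0.45,-0.61],"turn": 0,"jaw": 0},
    {"xyz": [0,0.48,-0.59],"turn": 0,"jaw": 0},
    {"xyz": [0,0.52,-0.56],"turn": 0,"jaw": 0}
  ]
}}

```text
t: 7.5
ee_pos: [0.5584, -0.0205, 0.1913]
eef_rot: [-0.001, 0.637, 0.771, -0.001]
ft_force: [-16.4, -3.3, 10.6]
width: 0.0109
finger_force: 25.3
```

Run:
```python
from h import *
o=observe(); print(o['ee_pos'],o['width'],o['finger_force'],o['ft_force'],o['joint_positions'])
b=capture("side")
cv2.imwrite("pics/c5.png",cv2.resize(b[110:310,220:420],None,fx=3,fy=3,interpolation=cv2.INTER_CUBIC))
```

```text
[ 0.5584 -0.0205  0.1913] 0.01086162143417899 25.314284563064575 [-16.3699  -3.27    10.6326] [-0.036   0.1098  0.1894  1.6537 -0.0012  1.3443]
```

View pics/c5.png

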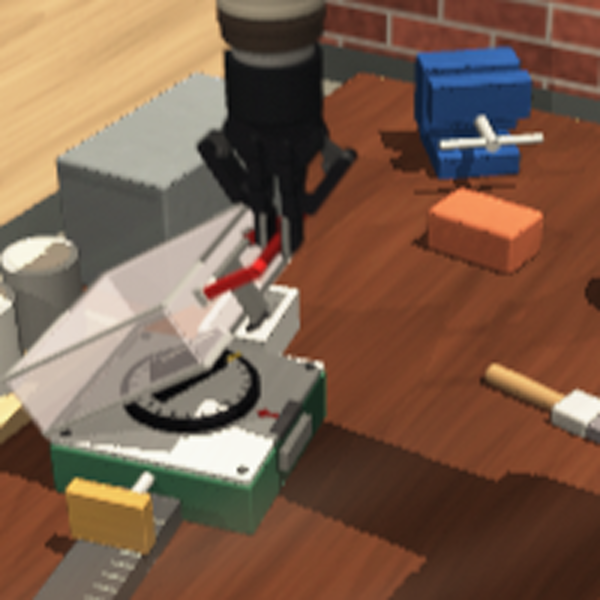

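The cover is rising with the bar held at about (270,260). The force is about 19 N radially outwards, so I'll ease the path outwards by a few millimetres.

Call:
{"method": "jog_arm", "body": {
  "moves": [
    {"xyz": [0,-0.1,-0.12],"turn": 0,"jaw": 0},
    {"xyz": [0,0.5,-0.56],"turn": 0,"jaw": 0},
    {"xyz": [0,0.53,-0.53],"turn": 0,"jaw": 0}
  ]
}}

```text
t: 7.85
ee_pos: [0.5794, -0.0163, 0.2132]
eef_rot: [-0.0, 0.636, 0.771, 0.0]
ft_force: [7.4, 0.1, -12.1]
width: 0.0108
finger_force: 24.4
```

Call:
{"method": "jog_arm", "body": {
  "moves": [
    {"xyz": [0,0.65,-0.42],"turn": 0,"jaw": 0},
    {"xyz": [0,0.63,-0.43],"turn": 0,"jaw": 0},
    {"xyz": [0,0.65,-0.39],"turn": 0,"jaw": 0}
  ]
}}

```text
t: 8.15
ee_pos: [0.6167, -0.0092, 0.2392]
eef_rot: [-0.0, 0.637, 0.771, -0.0]
ft_force: [-4.2, -0.9, 2.4]
width: 0.0108
finger_force: 25.3
```

Call:
{"method": "jog_arm", "body": {
  "moves": [
    {"xyz": [0,0.67,-0.36],"turn": 0,"jaw": 0},
    {"xyz": [0,0.69,-0.32],"turn": 0,"jaw": 0}
  ]
}}

```text
t: 8.35
ee_pos: [0.6436, -0.004, 0.253]
eef_rot: [0.0, 0.636, 0.771, -0.0]
ft_force: [-2.3, -1.6, 1.1]
width: 0.0107
finger_force: 24.7
```

Call:
{"method": "jog_arm", "body": {
  "moves": [
    {"xyz": [0,0.71,-0.28],"turn": 0,"jaw": 0},
    {"xyz": [0,0.72,-0.24],"turn": 0,"jaw": 0},
    {"xyz": [0,0.74,-0.2],"turn": 0,"jaw": 0}
  ]
}}

```text
t: 8.65
ee_pos: [0.6864, 0.0043, 0.2675]
eef_rot: [0.0, 0.636, 0.771, 0.0]
ft_force: [-1.6, -1.8, 5.5]
width: 0.0105
finger_force: 24.7
```

Call:
{"method": "jog_arm", "body": {
  "moves": [
    {"xyz": [0,0.75,-0.15],"turn": 0,"jaw": 0},
    {"xyz": [0,0.75,-0.1],"turn": 0,"jaw": 0}
  ]
}}

```text
t: 8.85
ee_pos: [0.7159, 0.01, 0.2726]
eef_rot: [0.001, 0.636, 0.771, 0.0]
ft_force: [-1.2, -1.3, 3.9]
width: 0.0108
finger_force: 24.7
```

Call:
{"method": "jog_arm", "body": {
  "moves": [
    {"xyz": [0,0.75,-0.06],"turn": 0,"jaw": 0},
    {"xyz": [0,0.75,-0.02],"turn": 0,"jaw": 0}
  ]
}}

```text
t: 9.05
ee_pos: [0.7388, 0.0152, 0.268]
eef_rot: [0.003, 0.637, 0.771, 0.002]
ft_force: [-0.4, -2.6, 45.3]
width: 0.0105
finger_force: 32.3
```

Call:
{"method": "jog_arm", "body": {
  "moves": [
    {"xyz": [0,0.6,0.02],"turn": 0,"jaw": 0},
    {"xyz": [0,0.6,0.05],"turn": 0,"jaw": 0}
  ]
}}

```text
t: 9.25
ee_pos: [0.753, 0.0186, 0.2635]
eef_rot: [0.012, 0.637, 0.771, 0.009]
ft_force: [5.8, -6.3, 45.7]
width: 0.0106
finger_force: 34.8
```

Run:
```python
from h import *
o=observe(); print(o['ee_pos'],o['width'],o['finger_force'],o['ft_force'],o['joint_positions'],o['eef_rot'])
```

```text
[0.753  0.0186 0.2635] 0.010635658233094317 34.81008231639862 [ 5.8133 -6.3035 45.6759] [ 0.0256  0.7698  1.2352  2.0073 -0.002   1.4063] [0.0116 0.6367 0.7709 0.0087]
```

The arm is at its reach limit and the cover is at about 1.3 rad, past the tipping point. I'll release and withdraw upwards.

Call:
{"method": "jog_arm", "body": {
  "moves": [
    {"xyz": [0,-0.1,-0.1],"turn": 0,"jaw": 1},
    {"xyz": [0,-0.1,-0.2],"turn": 0,"jaw": 1},
    {"xyz": [0,-0.2,-0.4],"turn": 0,"jaw": 1},
    {"xyz": [0,-0.4,-0.6],"turn": 0,"jaw": 1},
    {"xyz": [0,-0.5,-0.7],"turn": 0,"jaw": 1},
    {"xyz": [0,-0.5,-0.7],"turn": 0,"jaw": 1},
    {"xyz": [0,-0.5,-0.7],"turn": 0,"jaw": 1}
  ]
}}

```text
t: 9.95
ee_pos: [0.7007, 0.0108, 0.3244]
eef_rot: [0.01, 0.636, 0.771, 0.008]
ft_force: [0.0, 0.9, 0.9]
width: 0.0853
finger_force: 0.0
```

Run:
```python
from h import *
o=observe(); print(o['ee_pos'],o['width'],o['ft_force'],o['joint_positions'])
b=capture("side")[60:300,200:440]; a=capture("top")[100:300,230:430]
f=lambda i:cv2.resize(i,(400,400),interpolation=cv2.INTER_CUBIC)
cv2.imwrite("pics/c6.png",np.hstack([f(a),f(b)]))
```

```text
[0.7007 0.0108 0.3244] 0.08528981920379394 [0.0126 0.8755 0.9159] [0.0153 0.6841 1.2347 2.0955 0.0002 1.3952]
```

View pics/c6.png

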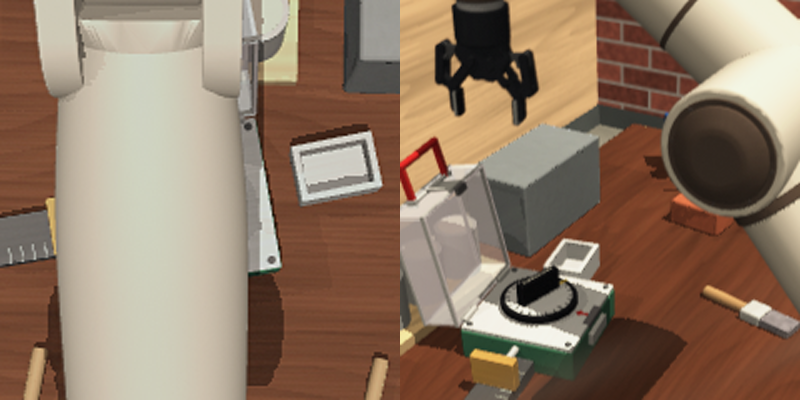

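The side view shows the cover standing open past vertical and the paddle in the air at (420,165) with the gripper clear of it. Next I'll move over the wheel and turn the wrist so the fingers close across the grip bar.

Call:
{"method": "jog_arm", "body": {
  "moves": [
    {"xyz": [0,-0.72,0],"turn": 0,"jaw": 1},
    {"xyz": [0,-0.72,0],"turn": 0,"jaw": 1},
    {"xyz": [0,-0.72,0],"turn": 0,"jaw": 1},
    {"xyz": [0,-0.72,0],"turn": 0,"jaw": 1},
    {"xyz": [0,0,0],"turn": -0.072,"jaw": 1},
    {"xyz": [0,0,0],"turn": -0.072,"jaw": 1},
    {"xyz": [0,0,0],"turn": -0.072,"jaw": 1},
    {"xyz": [0,0,0],"turn": -0.072,"jaw": 1},
    {"xyz": [0,0,0],"turn": -0.072,"jaw": 1},
    {"xyz": [0,0,0],"turn": -0.072,"jaw": 1}
  ]
}}

```text
t: 11.05
ee_pos: [0.6454, 0.0001, 0.3208]
eef_rot: [0.012, 0.252, 0.968, 0.003]
ft_force: [0.5, 0.0, -0.1]
width: 0.0852
finger_force: 0.0
```

Call:
{"method": "jog_arm", "body": {
  "moves": [
    {"xyz": [0,0,0],"turn": -0.072,"jaw": 1},
    {"xyz": [0,0,0],"turn": -0.072,"jaw": 1},
    {"xyz": [0,0,0],"turn": -0.072,"jaw": 1},
    {"xyz": [0,0,0],"turn": -0.072,"jaw": 1},
    {"xyz": [0,0,0],"turn": -0.072,"jaw": 1},
    {"xyz": [0,0,0],"turn": -0.072,"jaw": 1},
    {"xyz": [0,0,0],"turn": -0.072,"jaw": 1},
    {"xyz": [0,0,0],"turn": -0.072,"jaw": 1},
    {"xyz": [0,0,0],"turn": -0.072,"jaw": 1},
    {"xyz": [0,0,0],"turn": -0.072,"jaw": 1}
  ]
}}

```text
t: 12.05
ee_pos: [0.6454, 0.0001, 0.3208]
eef_rot: [0.011, -0.448, 0.894, -0.005]
ft_force: [0.2, -0.5, 0.8]
width: 0.0853
finger_force: 0.0
```

```bash
cat >> h.py <<'E'
def yellow():
    b=capture("side"); hsv=cv2.cvtColor(b,cv2.COLOR_BGR2HSV); m=cv2.inRange(hsv,(20,90,90),(38,255,255))
    w=np.array([.6444,-.003,.078]); v,u=np.nonzero(m); P=np.array([ray("side",q,.078) for q in zip(u,v)])
    d=P-w; r=np.hypot(d[:,0],d[:,1]); k=(r<.068)&(r>.036)
    s=d[k].sum(0); A=.19+np.pi
    print("yellow px",k.sum(),"r",r[k].min() if k.any() else 0,r[k].max() if k.any() else 0,"to arrow (cw)",(np.arctan2(s[1],s[0])-A+np.pi)%(2*np.pi)-np.pi)
    return b
def state():
    o=observe(); q=o['eef_rot']; print(o['t'],o['ee_pos'],"psi",2*np.arctan2(q[2],q[1]),q,"w",o['width'],o['ft_force'],o['ft_torque'],"j6",o['joint_positions'][5])
E
python3 - <<'E'
from h import *
state(); cv2.imwrite("pics/s7.png",yellow())
E
```

```text
12.05 [0.6454 0.0001 0.3208] psi 4.071761938418904 [ 0.0111 -0.4485  0.8937 -0.0052] w 0.08528846044654259 [ 0.2425 -0.4603  0.8347] [-0.0205 -0.01    0.0562] j6 -0.9303504655312727Traceback (most recent call last):
  File "<stdin>", line 2, in <module>
  File "h.py", line 12, in yellow
    w=np.array([.6444,-.003,.078]); v,u=np.nonzero(m); P=np.array([ray("side",q,.078) for q in zip(u,v)])
                                                                   ~~~^^^^^^^^^^^^^^^
  File "h.py", line 5, in ray
    c=calibration(n); R,t=np.array(c["R"]),np.array(c["t"]); C=-R.T@t
ValueError: time passes only in moves, steps and waits
```

```bash
sed -i 's/^def ray/_c={n:calibration(n) for n in ("top","side")}\ndef ray/; s/c=calibration(n)/c=_c[n]/' h.py
python3 - <<'E'
from h import *
cv2.imwrite("pics/s7.png",yellow())
E
```

```text
yellow px 9 r 0.05084636601668676 0.0670780692049635 to arrow (cw) 1.2053349991337576
```

Call:
{"method": "jog_arm", "body": {
  "moves": [
    {"xyz": [0,0,1],"turn": -0.073,"jaw": 1},
    {"xyz": [0,0,1],"turn": -0.073,"jaw": 1},
    {"xyz": [0,0,1],"turn": -0.074,"jaw": 1},
    {"xyz": [0,0,1],"turn": 0,"jaw": 1},
    {"xyz": [0,0,1],"turn": 0,"jaw": 1},
    {"xyz": [0,0,1],"turn": 0,"jaw": 0.6},
    {"xyz": [0,0,1],"turn": 0,"jaw": 0.6},
    {"xyz": [0,0,1],"turn": 0,"jaw": 0.6},
    {"xyz": [0,0,0.8],"turn": 0,"jaw": 0.6},
    {"xyz": [0,0,0],"turn": 0,"jaw": 0.6}
  ]
}}

```text
t: 13.15
ee_pos: [0.6485, 0.0001, 0.1424]
eef_rot: [0.008, -0.629, 0.777, -0.006]
ft_force: [-0.2, -0.1, 0.6]
width: 0.0513
finger_force: 0.0
```

Run:
```python
from h import *
state()
from scipy.spatial.transform import Rotation as Q
o=observe();q=np.array(o['eef_rot']);R=Q.from_quat(q[[1,2,3,0]]).as_matrix();print(R)
print("shift to target, units",R.T@(np.array([.6444,-.003,.06])-o['ee_pos'])/.02)
yellow()
```

```text
13.15 [0.6485 0.0001 0.1424] psi 4.501784513026539 [ 0.0082 -0.6288  0.7775 -0.0063] w 0.05130975107683498 [-0.2283 -0.1124  0.5576] [ 0.0148  0.0259 -0.0368] j6 -1.3602416269131756
[[-0.209  -0.9777  0.0206]
 [-0.9779  0.2091  0.0006]
 [-0.0049 -0.0201 -0.9998]]
shift to target, units [0.2168 0.2501 4.114 ]
yellow px 10 r 0.05084636601668676 0.0670780692049635 to arrow (cw) 1.2142326825485341
```

Call:
{"method": "jog_arm", "body": {
  "moves": [
    {"xyz": [0.22,0.25,0.5],"turn": 0,"jaw": 0.6},
    {"xyz": [0,0,0.6],"turn": 0,"jaw": 0.6},
    {"xyz": [0,0,0.6],"turn": 0,"jaw": 0.6},
    {"xyz": [0,0,0.6],"turn": 0,"jaw": 0.6},
    {"xyz": [0,0,0.6],"turn": 0,"jaw": 0.6},
    {"xyz": [0,0,0.6],"turn": 0,"jaw": 0.6},
    {"xyz": [0,0,0.6],"turn": 0,"jaw": 0.6},
    {"xyz": [0,0,0],"turn": 0,"jaw": 0.6}
  ]
}}

```text
t: 14.0
ee_pos: [0.6448, -0.0031, 0.0606]
eef_rot: [0.009, -0.63, 0.776, -0.007]
ft_force: [-0.5, 0.6, 1.1]
width: 0.0512
finger_force: 0.0
```

Run:
```python
from h import *
state()
b=yellow()
cv2.imwrite("pics/c7.png",cv2.resize(b[150:290,210:350],None,fx=4.2,fy=4.2,interpolation=cv2.INTER_CUBIC))
```

```text
14.0 [ 0.6448 -0.0031  0.0606] psi 4.505740154415063 [ 0.0085 -0.6304  0.7762 -0.0066] w 0.051245413427916976 [-0.5472  0.6004  1.058 ] [ 0.0193  0.0249 -0.0004] j6 -1.3692369098803403
yellow px 9 r 0.05084636601668676 0.06516098170321745 to arrow (cw) 1.210787935211771
```

View pics/c7.png

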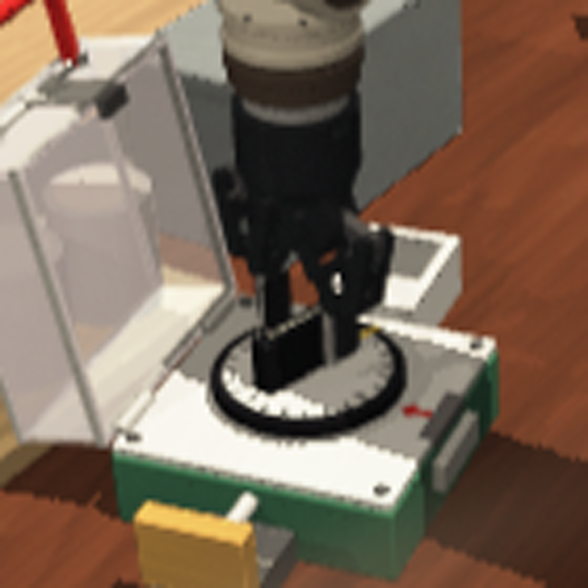

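The fingers straddle the grip bar, which is at about (290,350), with the tips just above the disc. The arrow at (418,410) is visible and the cover is clear. I'll close.

Call:
{"method": "jog_arm", "body": {
  "moves": [
    {"xyz": [0,0,0],"turn": 0,"jaw": 0.4},
    {"xyz": [0,0,0],"turn": 0,"jaw": 0.3},
    {"xyz": [0,0,0],"turn": 0,"jaw": 0.2},
    {"xyz": [0,0,0],"turn": 0,"jaw": 0.1},
    {"xyz": [0,0,0],"turn": 0,"jaw": 0},
    {"xyz": [0,0,0],"turn": 0,"jaw": 0}
  ],
  "grip_force": 70
}}

```text
t: 14.65
ee_pos: [0.6454, -0.0029, 0.064]
eef_rot: [0.01, -0.63, 0.776, -0.007]
ft_force: [-3.6, 0.2, 6.7]
width: 0.0146
finger_force: 69.6
```

Run:
```python
from h import *
state(); yellow()
```

```text
14.65 [ 0.6454 -0.0029  0.064 ] psi 4.505912261524722 [ 0.0098 -0.6304  0.7762 -0.0074] w 0.014602065981990526 [-3.6389  0.192   6.7062] [0.2855 1.3537 0.0062] j6 -1.369272198397504
yellow px 8 r 0.05084636601668676 0.06516098170321745 to arrow (cw) 1.2165383117116395
```

Call:
{"method": "jog_arm", "body": {
  "moves": [
    {"xyz": [0,0,0],"turn": 0.03,"jaw": 0},
    {"xyz": [0,0,0],"turn": 0.05,"jaw": 0},
    {"xyz": [0,0,0],"turn": 0.06,"jaw": 0},
    {"xyz": [0,0,0],"turn": 0.06,"jaw": 0},
    {"xyz": [0,0,0],"turn": 0.06,"jaw": 0},
    {"xyz": [0,0,0],"turn": 0.06,"jaw": 0},
    {"xyz": [0,0,0],"turn": 0.06,"jaw": 0},
    {"xyz": [0,0,0],"turn": 0.06,"jaw": 0},
    {"xyz": [0,0,0],"turn": 0.06,"jaw": 0},
    {"xyz": [0,0,0],"turn": 0,"jaw": 0}
  ]
}}

```text
t: 15.7
ee_pos: [0.6449, -0.0026, 0.0639]
eef_rot: [0.012, -0.179, 0.984, -0.002]
ft_force: [-7.5, 3.5, 7.5]
width: 0.014
finger_force: 69.4
```

Run:
```python
from h import *
state(); yellow()
```

```text
15.7 [ 0.6449 -0.0026  0.0639] psi 3.5021871599490018 [ 0.0116 -0.1793  0.9837 -0.0016] w 0.013976789242912954 [-7.5256  3.4706  7.4536] [ 0.2637  1.9735 -0.0228] j6 -0.3652332684584963
yellow px 15 r 0.041565437304639595 0.060670609281708004 to arrow (cw) 0.26754474078678214
```

Call:
{"method": "jog_arm", "body": {
  "moves": [
    {"xyz": [0,0,0],"turn": 0.05,"jaw": 0},
    {"xyz": [0,0,0],"turn": 0.06,"jaw": 0},
    {"xyz": [0,0,0],"turn": 0.06,"jaw": 0},
    {"xyz": [0,0,0],"turn": 0.06,"jaw": 0},
    {"xyz": [0,0,0],"turn": 0.06,"jaw": 0},
    {"xyz": [0,0,0],"turn": 0.06,"jaw": 0},
    {"xyz": [0,0,0],"turn": 0.06,"jaw": 0},
    {"xyz": [0,0,0],"turn": 0.06,"jaw": 0},
    {"xyz": [0,0,0],"turn": 0.04,"jaw": 0},
    {"xyz": [0,0,0],"turn": 0,"jaw": 0}
  ]
}}

```text
t: 16.75
ee_pos: [0.645, -0.0021, 0.0641]
eef_rot: [0.011, 0.323, 0.946, 0.005]
ft_force: [-7.2, 5.5, 8.1]
width: 0.0146
finger_force: 69.4
```

```bash
cat >> h.py <<'E'
def dirs(n="side",save=None):
    b=capture(n); hsv=cv2.cvtColor(b,cv2.COLOR_BGR2HSV).astype(int); w=np.array([.6444,-.003,0])
    out={}
    for k,z,m,lo,hi in(("line",.078,(abs(hsv[...,0]-27)<9)&(hsv[...,1]>70)&(hsv[...,2]>90),.036,.068),("arrow",.061,((hsv[...,0]<7)|(hsv[...,0]>173))&(hsv[...,1]>110)&(hsv[...,2]>70),.06,.095)):
        v,u=np.nonzero(m); P=np.array([ray(n,q,z) for q in zip(u,v)])-w; r=np.hypot(P[:,0],P[:,1]); a=np.arctan2(P[:,1],P[:,0])
        s=(r>lo)&(r<hi)&(abs((a-.19+3*np.pi)%(2*np.pi)-np.pi)>1.2 if k=="line" else abs((a-.19)%(2*np.pi)-np.pi)<.4)
        wt=hsv[...,1][v[s],u[s]]; c=(P[s]*wt[:,None]).sum(0)/wt.sum(); out[k]=np.arctan2(c[1],c[0])%(2*np.pi)
        print(n,k,s.sum(),"r",np.hypot(c[0],c[1]),"ang",out[k])
    print("line - arrow (cw to go)",out["line"]-out["arrow"],"vs nominal",out["line"]-.19-np.pi)
    return b
E
python3 - <<'E'
from h import *
state(); dirs()
E
```

```text
16.75 [ 0.645  -0.0021  0.0641] psi 2.4839432477775762 [0.0109 0.3229 0.9464 0.0047] w 0.014565412803582076 [-7.2481  5.4931  8.0702] [ 0.6049  2.1053 -0.0007] j6 0.6534693885133901
side line 16 r 0.04816290270371014 ang 2.5398586708226625
side arrow 12 r 0.07249753413122877 ang 3.3721194472372225
line - arrow (cw to go) -0.83226077641456 vs nominal -0.7917339827671306
```

The line is about 0.79–0.83 rad past the arrow, an eighth of a turn. Now I'll go back anticlockwise and stop short of the arrow to measure.

Call:
{"method": "jog_arm", "body": {
  "moves": [
    {"xyz": [0,0,0],"turn": -0.03,"jaw": 0},
    {"xyz": [0,0,0],"turn": -0.05,"jaw": 0},
    {"xyz": [0,0,0],"turn": -0.05,"jaw": 0},
    {"xyz": [0,0,0],"turn": -0.05,"jaw": 0},
    {"xyz": [0,0,0],"turn": -0.05,"jaw": 0},
    {"xyz": [0,0,0],"turn": -0.05,"jaw": 0},
    {"xyz": [0,0,0],"turn": -0.04,"jaw": 0},
    {"xyz": [0,0,0],"turn": -0.02,"jaw": 0},
    {"xyz": [0,0,0],"turn": 0,"jaw": 0}
  ]
}}

```text
t: 17.7
ee_pos: [0.6451, -0.0023, 0.0639]
eef_rot: [0.012, -0.013, 1.0, 0.001]
ft_force: [-6.0, 4.6, 6.2]
width: 0.0146
finger_force: 70.1
```

Run:
```python
from h import *
state(); dirs()
```

```text
17.7 [ 0.6451 -0.0023  0.0639] psi 3.1676979932893956 [ 0.012  -0.0131  0.9998  0.0008] w 0.014615424036592481 [-5.971   4.6086  6.1851] [ 0.6734  1.5349 -0.0059] j6 -0.030614151570905346
side line 17 r 0.04984417048270315 ang 3.2576586606028703
side arrow 12 r 0.07248803285608292 ang 3.3722887428772825
line - arrow (cw to go) -0.11463008227441218 vs nominal -0.07393399298692271
```

Call:
{"method": "jog_arm", "body": {
  "moves": [
    {"xyz": [0,0,0],"turn": -0.015,"jaw": 0},
    {"xyz": [0,0,0],"turn": -0.015,"jaw": 0},
    {"xyz": [0,0,0],"turn": 0,"jaw": 0},
    {"xyz": [0,0,0],"turn": 0,"jaw": 0.3},
    {"xyz": [0,0,0],"turn": 0,"jaw": 0.6},
    {"xyz": [0,0,0],"turn": 0,"jaw": 0.6},
    {"xyz": [0,0,0],"turn": 0,"jaw": 0.6}
  ]
}}

```text
t: 18.45
ee_pos: [0.646, -0.0032, 0.063]
eef_rot: [0.012, -0.042, 0.999, -0.0]
ft_force: [0.4, 0.1, -0.0]
width: 0.051
finger_force: 0.0
```

Run:
```python
from h import *
state(); dirs()
```

```text
18.45 [ 0.646  -0.0032  0.063 ] psi 3.225592215498903 [ 0.0124 -0.042   0.999  -0.0003] w 0.05103698711870439 [ 0.3965  0.0502 -0.0286] [-0.0745  0.0162 -0.0592] j6 -0.0892623122426797
side line 15 r 0.05077434147056388 ang 3.314424794560363
side arrow 12 r 0.07249932214574863 ang 3.372424371129644
line - arrow (cw to go) -0.0579995765692809 vs nominal -0.017167859029429966
```

Call:
{"method": "jog_arm", "body": {
  "moves": [
    {"xyz": [0,0,-0.5],"turn": 0,"jaw": 0.6},
    {"xyz": [0,0,-1],"turn": 0,"jaw": 0.6},
    {"xyz": [0,0,-1],"turn": 0,"jaw": 0.6},
    {"xyz": [0,0,-1],"turn": 0,"jaw": 0.6},
    {"xyz": [0,0,-1],"turn": 0,"jaw": 0.6},
    {"xyz": [0,0,-0.5],"turn": 0,"jaw": 0.6}
  ]
}}

```text
t: 19.1
ee_pos: [0.644, -0.0032, 0.1658]
eef_rot: [0.014, -0.042, 0.999, -0.0]
ft_force: [0.7, 0.3, -0.1]
width: 0.0513
finger_force: 0.0
```

Call:
{"method": "jog_arm", "body": {
  "moves": [
    {"xyz": [1,0,0],"turn": 0,"jaw": 0.6},
    {"xyz": [1,0,0],"turn": 0,"jaw": 0.6},
    {"xyz": [1,0,0],"turn": 0,"jaw": 0.6},
    {"xyz": [1,0,0],"turn": 0,"jaw": 0.6},
    {"xyz": [1,0,0],"turn": 0,"jaw": 0.6},
    {"xyz": [1,0,0],"turn": 0,"jaw": 0.6},
    {"xyz": [1,0,0],"turn": 0,"jaw": 0.6},
    {"xyz": [1,0,0],"turn": 0,"jaw": 0.6},
    {"xyz": [1,0,0],"turn": 0,"jaw": 0.6},
    {"xyz": [1,0,0],"turn": 0,"jaw": 0.6}
  ]
}}

```text
t: 20.1
ee_pos: [0.4433, -0.02, 0.1581]
eef_rot: [0.012, -0.042, 0.999, -0.0]
ft_force: [-0.2, 0.6, -0.5]
width: 0.0511
finger_force: 0.0
```

Run:
```python
from h import *
state(); dirs(); b=dirs("top"); cv2.imwrite("pics/t8.png",b)
cv2.imwrite("pics/c8.png",cv2.resize(b[160:250,275:375],None,fx=6,fy=6,interpolation=cv2.INTER_CUBIC))
```

```text
20.1 [ 0.4433 -0.02    0.1581] psi 3.2257878310163237 [ 0.0124 -0.0421  0.999  -0.0003] w 0.05112245810990667 [-0.1664  0.6356 -0.5023] [-0.068   0.0606  0.0124] j6 -0.13050574094148776
side line 15 r 0.050755388741582315 ang 3.3145429065573135
side arrow 12 r 0.0724741710739869 ang 3.3723723765098246
line - arrow (cw to go) -0.05782946995251104 vs nominal -0.017049747032479523
top line 25 r 0.051791814648940296 ang 3.2090263143570588
top arrow 19 r 0.07174070010477948 ang 3.3251981111440267
line - arrow (cw to go) -0.11617179678696798 vs nominal -0.1225663392327343
```

View pics/c8.png

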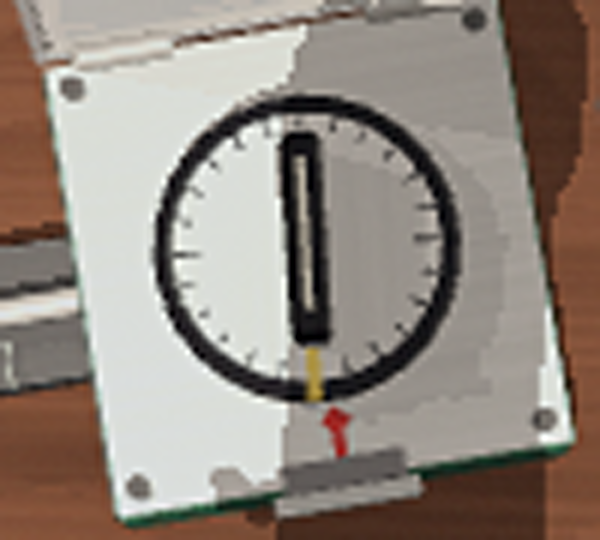

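The clear top view shows the yellow line's end at (317,400), wheel centre (307,249) and arrow tip (335,408). The line is still about 0.1 rad past the arrow on the clockwise side, and the bystander objects in view are undisturbed. I'll refine the angle from this picture.

```bash
cat > refine.py <<'E'
from h import *
def refine(b):
    g=cv2.cvtColor(b,cv2.COLOR_BGR2GRAY); hsv=cv2.cvtColor(b,cv2.COLOR_BGR2HSV).astype(int)
    roi=np.zeros_like(g); c=proj("top",np.array([.6444,-.003,.078])).round().astype(int); cv2.circle(roi,tuple(int(x) for x in c),31,255,-1)
    dark=((g<60)&(roi>0)).astype(np.uint8)
    n,lab,st,ce=cv2.connectedComponentsWithStats(dark)
    pts={}
    v,u=np.nonzero(dark); rr=np.hypot(u-c[0],v-c[1])
    rim=np.c_[u,v][rr>22].astype(np.float32)
    (ex,ey),_,_=cv2.fitEllipse(cv2.convexHull(rim)); C=ray("top",(ex,ey),.078)
    bar=np.c_[u,v][rr<20]; P=np.array([ray("top",q,.116) for q in bar])[:,:2]; P=P-P.mean(0)
    d=np.linalg.svd(P,full_matrices=False)[2][0]; d*= -np.sign(d[0]); A=np.arctan2(d[1],d[0])%(2*np.pi)
    out={}
    for k,z,m,lo,hi in(("line",.078,(abs(hsv[...,0]-27)<9)&(hsv[...,1]>70)&(hsv[...,2]>90),.036,.066),("arrow",.061,((hsv[...,0]<7)|(hsv[...,0]>173))&(hsv[...,1]>110)&(hsv[...,2]>70),.06,.095)):
        v,u=np.nonzero(m); P=np.array([ray("top",q,z) for q in zip(u,v)])-C; r=np.hypot(P[:,0],P[:,1])
        s=(r>lo)&(r<hi)&(abs(np.arctan2(P[:,1],P[:,0])%(2*np.pi)-3.33)<.6); w=hsv[...,1][v[s],u[s]]; q=(P[s]*w[:,None]).sum(0)/w.sum(); out[k]=np.arctan2(q[1],q[0])%(2*np.pi)
    print("centre",C,"bar",A,"line",out["line"],"arrow",out["arrow"],"cw to go: line",out["line"]-out["arrow"],"bar",A-out["arrow"])
E
python3 - <<'E'
from refine import *
refine(cv2.imread("pics/t8.png"))
E
```

```text
centre [ 0.6445 -0.0025  0.078 ] bar 3.228258951051227 line 3.2181925762330716 arrow 3.331565859752015 cw to go: line -0.11337328351894316 bar -0.10330690870078785
```

Call:
{"method": "jog_arm", "body": {
  "moves": [
    {"xyz": [-1,0,0],"turn": 0,"jaw": 0.6},
    {"xyz": [-1,0,0],"turn": 0,"jaw": 0.6},
    {"xyz": [-1,0,0],"turn": 0,"jaw": 0.6},
    {"xyz": [-1,0,0],"turn": 0,"jaw": 0.6},
    {"xyz": [-1,0,0],"turn": 0,"jaw": 0.6},
    {"xyz": [-1,0,0],"turn": 0,"jaw": 0.6},
    {"xyz": [-1,0,0],"turn": 0,"jaw": 0.6},
    {"xyz": [-1,0,0],"turn": 0,"jaw": 0.6},
    {"xyz": [-1,0,0],"turn": 0,"jaw": 0.6},
    {"xyz": [-1,0,0],"turn": 0,"jaw": 0.6}
  ]
}}

```text
t: 21.2
ee_pos: [0.6447, -0.003, 0.1625]
eef_rot: [0.012, -0.042, 0.999, -0.0]
ft_force: [-0.2, -0.9, -0.6]
width: 0.0516
finger_force: 0.0
```

Call:
{"method": "jog_arm", "body": {
  "moves": [
    {"xyz": [0,0,0.5],"turn": 0,"jaw": 0.6},
    {"xyz": [0,0,0.8],"turn": 0,"jaw": 0.6},
    {"xyz": [0,0,0.8],"turn": 0,"jaw": 0.6},
    {"xyz": [0,0,0.8],"turn": 0,"jaw": 0.6},
    {"xyz": [0,0,0.8],"turn": 0,"jaw": 0.6},
    {"xyz": [0,0,0.8],"turn": 0,"jaw": 0.6},
    {"xyz": [0,0,0.4],"turn": 0,"jaw": 0.6},
    {"xyz": [0,0,0],"turn": 0,"jaw": 0.6}
  ]
}}

```text
t: 22.0
ee_pos: [0.6447, -0.0031, 0.0633]
eef_rot: [0.011, -0.042, 0.999, -0.0]
ft_force: [-0.3, -0.1, 0.1]
width: 0.0512
finger_force: 0.0
```

Call:
{"method": "jog_arm", "body": {
  "moves": [
    {"xyz": [0,0,0],"turn": 0,"jaw": 0.4},
    {"xyz": [0,0,0],"turn": 0,"jaw": 0.3},
    {"xyz": [0,0,0],"turn": 0,"jaw": 0.2},
    {"xyz": [0,0,0],"turn": 0,"jaw": 0.1},
    {"xyz": [0,0,0],"turn": 0,"jaw": 0},
    {"xyz": [0,0,0],"turn": 0,"jaw": 0},
    {"xyz": [0,0,0],"turn": 0,"jaw": 0}
  ],
  "grip_force": 70
}}

```text
t: 22.7
ee_pos: [0.6462, -0.0022, 0.0662]
eef_rot: [0.013, -0.042, 0.999, 0.0]
ft_force: [-1.5, 4.4, 5.6]
width: 0.0142
finger_force: 69.4
```

Run:
```python
from h import *
state(); dirs()
```

```text
22.7 [ 0.6462 -0.0022  0.0662] psi 3.2263498397380936 [ 0.0131 -0.0424  0.999   0.0004] w 0.014186345630531104 [-1.5106  4.387   5.6282] [ 0.9181  0.347  -0.088 ] j6 -0.08918908087813554
side line 15 r 0.050750865484449265 ang 3.314561662994646
side arrow 12 r 0.07248612600581701 ang 3.3723381788280165
line - arrow (cw to go) -0.05777651583337029 vs nominal -0.0170309905951469
```

Regripping did not move the line. Now I'll turn 0.10 rad anticlockwise in small steps.

Call:
{"method": "jog_arm", "body": {
  "moves": [
    {"xyz": [0,0,0],"turn": -0.013,"jaw": 0},
    {"xyz": [0,0,0],"turn": -0.013,"jaw": 0},
    {"xyz": [0,0,0],"turn": -0.013,"jaw": 0},
    {"xyz": [0,0,0],"turn": -0.011,"jaw": 0},
    {"xyz": [0,0,0],"turn": 0,"jaw": 0},
    {"xyz": [0,0,0],"turn": 0,"jaw": 0.3},
    {"xyz": [0,0,0],"turn": 0,"jaw": 0.6},
    {"xyz": [0,0,0],"turn": 0,"jaw": 0.6},
    {"xyz": [0,0,0],"turn": 0,"jaw": 0.6},
    {"xyz": [0,0,0],"turn": 0,"jaw": 0.6}
  ]
}}

```text
t: 23.75
ee_pos: [0.6458, -0.0032, 0.0649]
eef_rot: [0.012, -0.092, 0.996, -0.001]
ft_force: [-0.3, -0.6, -0.2]
width: 0.0513
finger_force: 0.0
```

Call:
{"method": "jog_arm", "body": {
  "moves": [
    {"xyz": [0,0,-0.5],"turn": 0,"jaw": 0.6},
    {"xyz": [0,0,-1],"turn": 0,"jaw": 0.6},
    {"xyz": [0,0,-1],"turn": 0,"jaw": 0.6},
    {"xyz": [0,0,-1],"turn": 0,"jaw": 0.6},
    {"xyz": [0,0,-1],"turn": 0,"jaw": 0.6},
    {"xyz": [0,0,-0.5],"turn": 0,"jaw": 0.6}
  ]
}}

```text
t: 24.35
ee_pos: [0.6439, -0.0032, 0.1678]
eef_rot: [0.014, -0.092, 0.996, -0.001]
ft_force: [1.1, 0.1, -0.3]
width: 0.0511
finger_force: 0.0
```

Call:
{"method": "jog_arm", "body": {
  "moves": [
    {"xyz": [1,0,0],"turn": 0,"jaw": 0.6},
    {"xyz": [1,0,0],"turn": 0,"jaw": 0.6},
    {"xyz": [1,0,0],"turn": 0,"jaw": 0.6},
    {"xyz": [1,0,0],"turn": 0,"jaw": 0.6},
    {"xyz": [1,0,0],"turn": 0,"jaw": 0.6},
    {"xyz": [1,0,0],"turn": 0,"jaw": 0.6},
    {"xyz": [1,0,0],"turn": 0,"jaw": 0.6},
    {"xyz": [1,0,0],"turn": 0,"jaw": 0.6},
    {"xyz": [1,0,0],"turn": 0,"jaw": 0.6},
    {"xyz": [1,0,0],"turn": 0,"jaw": 0.6}
  ]
}}

```text
t: 25.35
ee_pos: [0.4459, -0.0399, 0.1601]
eef_rot: [0.012, -0.092, 0.996, -0.001]
ft_force: [-0.3, -0.1, 0.0]
width: 0.0513
finger_force: 0.0
```

Run:
```python
from refine import *
state(); dirs(); b=dirs("top"); refine(b); cv2.imwrite("pics/t9.png",b)
cv2.imwrite("pics/c9.png",cv2.resize(b[30:270,230:430],None,fx=2.5,fy=2.5,interpolation=cv2.INTER_CUBIC))
```

```text
25.35 [ 0.4459 -0.0399  0.1601] psi 3.325806998873176 [ 0.0123 -0.092   0.9957 -0.0009] w 0.05128288832876224 [-0.3203 -0.0801  0.0497] [ 0.0066  0.0616 -0.032 ] j6 -0.2753725333422151
side line 16 r 0.05118476148791512 ang 3.4306841879791627
side arrow 12 r 0.07247687508220804 ang 3.3722123910781363
line - arrow (cw to go) 0.05847179690102644 vs nominal 0.09909153438936968
top line 22 r 0.05137689513774444 ang 3.3102171123229827
top arrow 19 r 0.07172975759029429 ang 3.3249418335762018
line - arrow (cw to go) -0.014724721253219109 vs nominal -0.021375541266810405
centre [ 0.644  -0.0028  0.078 ] bar 3.3184532885615607 line 3.3153719695125408 arrow 3.3287045668390367 cw to go: line -0.013332597326495943 bar -0.010251278277475961
```

View pics/c9.png

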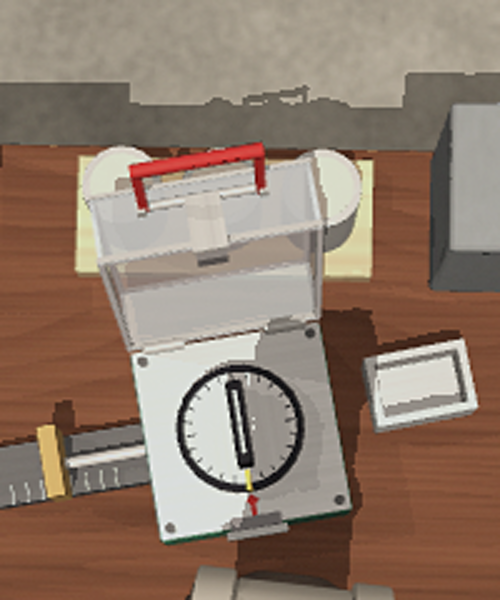

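The picture shows the line at (249,478) pointing at the arrow tip at (252,495), the cover folded back behind the hinge, the paddle bar centred at (198,160), and the mould frame in place. I'll check the cover angle by projection before handing in.

Run:
```python
from h import *
for th in(1.5,1.65,1.75,1.85):
    a=.178+th; x=.095-.254*np.cos(a); print(th,(proj("top",np.array([.6444+x*.982,-.003+x*.189,.06+.254*np.sin(a)]))-[230,30])*2.5)
```

```text
1.5 [208.0239 229.8966]
1.65 [200.5709 186.7488]
1.75 [196.043  160.7445]
1.85 [191.9461 137.3949]
```

The bar's projection matches 1.75 rad, so the cover is fully open. Handing in.

```bash
python3 -c "
from bench import *
print(sign_off())"
```

```text
the job is handed in; nothing more can be done
None
```

I handed the job in at about 25 s on the robot's clock: the cover is fully open (about 1.75 rad), and the dial went about an eighth of a turn past the arrow and back anticlockwise to within about 0.015 rad on the past side by the top camera (the rougher side camera read about 0.06 rad on the other side); the mould frame, the only bystander in the last close-up, is in place, though the wrist briefly read 46 N as I swung the cover over at full reach.

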